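# Turn a tile over on its drying easel

## Task

Turn over the terracotta tile on the little wooden easel so that its ribbed back faces outward to dry: it is too wide to grip where it lies, so first slide it well sideways along the ledge, until part of it stands past the side of the backboard and you can get behind it. Take it there, turn it over and set it back on the ledge, long side down, flat against the backboard and centred on it. Do not let the tile fall to the table, and leave the bisque cup, the kiln stilt and the wooden rib around the easel where they are.

Things in the scene. Friction and masses are not known exactly. Their poses are not given: they have to be found in the camera images.
- board: Fixed plywood backboard of the easel, leaning back 25 degrees from upright, 120 mm wide (y), 96 mm high (z), 12 mm thick (x 0 to 12). Origin: midpoint of the corner line of its front face and the ledge's top, 30 mm above the table. Axes: z up along the front face, y along the ledge, x into the board, square to its face (-x is outward, to the robot and up).
- ledge (a point): Middle of the wooden ledge's front edge. The ledge is square to the backboard, 230 mm long (y -115 to 115 of the board), 24 mm deep in front of its face; it slopes down to the board, so the tile stays in the corner. Past the backboard's sides only a low kerb, 12 mm high and thick, carries on its face; above the kerb all is free, also behind.
- easel: The easel's foot: base plate on the table, 165 mm deep (x -27 to 138), 200 mm wide, 12 mm thick, with two props behind the backboard within 50 mm of its midline. Fixed. Origin on the table under the board's origin; x away from the robot, y along the ledge, z up.
- tile: Loose terracotta tile, 0.1 to 0.2 kg. Origin at its centre. x: its 90 mm side, at first up the board; y: its 120 mm side, at first along the ledge; z: its 8 mm thickness; +z the plain smooth face, at first outward, -z the back with six raised ribs along x, at first against the board. It leans in the corner, ending 6 mm below the board's top. Slid up to 50 mm off the middle it still stands.
- bisque_cup: Small pale bisque bowl, 68 mm wide, 48 mm high, standing loose on the table in front of the easel. Origin: centre of its underside.
- stilt: Small three-armed pale kiln stilt, 55 x 48 x 13 mm, lying loose on the table in front of the easel. Origin: centre of its underside.
- rib: Wooden potter's rib, flat, 52 x 112 x 9 mm, lying loose on the table behind the easel. Origin: centre of its underside.
Not all that is in view belongs to the job. There is more than one size of the tile; the one meant has the size given above.

How it is judged:
On the way:
1. the tile is slid at least 25 mm along the ledge from the board's middle, still standing on the ledge and flat against the backboard ((y of tile in the frame of board above 0.025 m or y of tile in the frame of board below -0.025 m) and z of tile in the frame of board below 0.052 m and x of tile in the frame of board above -0.012 m and angle between the z axis of tile and the x axis of board, either way round below 0.15 rad), for 0.1 s.
At the end, for the whole second after the job is handed in: The tile stands at rest on the ledge with its ribbed back outward, 90 mm side up the board, flat against the backboard (within 0.08 rad and 5 mm), level on the ledge (within 0.06 rad and 4 mm) and centred on the backboard within 12 mm sideways (angle between tile's own z axis and vertical above 1.9 rad and angle between the z axis of tile and the x axis of board, either way round below 0.08 rad and angle between the y axis of tile and the y axis of board, either way round below 0.06 rad and y of tile in the frame of board between -0.012 and 0.012 m and z of tile in the frame of board between 0.041 and 0.049 m and x of tile in the frame of board between -0.009 and 0 m and linear speed of tile below 0.01 m/s); the robot touches nothing.
It fails at once if the tile falls to the table (height (world z) of tile below 0.04 m).
It fails at once if the bisque cup is pushed away or knocked over (distance of bisque_cup from where it was at the start of the episode above 0.025 m or angle between bisque_cup's own z axis and vertical above 0.5 rad).
It fails at once if the kiln stilt is pushed away (distance of stilt from where it was at the start of the episode above 0.025 m).
It fails at once if the wooden rib is pushed away (distance of rib from where it was at the start of the episode above 0.025 m).
It also fails if it takes over 69 s, if anything falls off the work surface, if the arm or the gripper's body presses on something with over 40 N, if the wrist force passes 120 N, or if a joint passes its speed limit or range.

## Robot

A 6-joint arm with a two-finger parallel gripper is mounted at the origin on a cart in front of the work surface, level with it; the furniture and walls round the work are solid. World frame = base frame: x ahead of the robot, y to its left, z up, the work surface at z = 0. Lengths are in m, angles in rad, forces in N, time in s.
With the tool pointing down it reaches from about 0.35 to 0.975 m from the base axis. Payload 4.9 kg.
Tool frame: the origin (TCP) lies at the very end of the fingers, on their centre line; the grasp point (between the pads) lies 19 mm behind it (ctrl.grip_point_offset is the distance from the TCP to the grasp point, in m); z points along the fingers, y is the line along which they close (so a half turn about z gives the same grasp; the last joint's range is limited). The gripper opens to 85 mm and grips with 20 to 120 N. Pads are 22 mm wide; open, the fingers measure 114 mm over their backs; the gripper's body (76 mm by 85 mm) begins 54 mm behind the grasp point. The pads swing forward as they close: fully open they stand 13 mm farther back than shut.
Start: joints at [1.016, 0.053, 1.613, -0, 1.476, -0.119], TCP at [0.264, 0.567, 0.231] pointing down, gripper open.
Joint ranges: [-3.01, 3.01], [-1.01, 2.22], [0.06, 2.58], [-1.02, 4.17], [0.09, 2.62], [-3.14, 3.14]. Speed limits (rad/s): [2.57, 2.57, 3.14, 3.14, 3.14, 3.14].

## Interface

Orientations are given as a rotation vector (axis times angle).
In Python, from station import ctrl gives the robot as it stands.
- The arm moves only by the tool send_rows, never from a script. Its argument "rows" is a list of rows, each a list of 3 entries, a list of its own where there are three numbers: the finger opening in cm, from 0 to 8.54, then the shift along the tool's x, y, z in cm, then the turn about the tool's z in degrees. A call has 1 to 10 rows; each row shifts and turns the commanded pose from where the row before left it, along the tool's axes as they then stand; what a row does not reach is not made up. A row lasts 1/8 s, in which the tool goes at most 62.5 mm and 10.7 degrees, less where a joint would pass 70% of its speed; a pose out of reach is approached as far as the arm can. A call with a gripper value outside its range is refused whole. The fingers move at their own pace and stop on an object; "newtons" is the grip in N (left out, the last holds). Time passes only in rows, so rows that do not move let the fingers close. It gives the time, the measured TCP pose, the force, the opening and the grip force at its end, in the units of the state.
- ctrl.get_obs(): the state, without advancing time (a new reading comes with each control period).
- ctrl.get_image(name): name is "scene" or "top" or "wrist"; returns a dict with "frame" (384x512x3 uint8, red, green, blue), "range_z" (384x512 float32, m along the optical axis (not along the pixel's ray), 0 where there is no reading), "fx", "fy", "cx", "cy" (pixels), "cam_to_world" (4x4, takes a point from camera to world coordinates). Camera axes: x right, y down, z forward; pixel columns grow to the right and rows downward; lengths in m; the calibration is good to about 2 mm. The wrist camera is an equidistant fisheye: a pixel r from the principal point sees the ray r / f radians off the axis. A picture is of the moment at which its call begins.
- ctrl.finish_job(): hands the job in; it is judged then, once.
The state is a dict: "t": time; "q": joint angles; "dq": joint speeds; "effort": joint torques, N m; "tool_pos": TCP position; "tool_rot": TCP orientation; "contact_force": force on the tool from outside, world axes, zero at the start; "wrist_torque": the same for the moment, N m; "opening": finger opening in m; "grip_force": force on a finger pad.
Only numpy, scipy, OpenCV 4.12 (cv2) and the standard library are available. Lean on these libraries where they do the work, as an engineer would, in place of code of your own. Each camera call takes 0.05 s, during which the arm holds its last target. There are 200 camera calls.

## Working session

There is one attempt and no reset: what is moved stays moved. The work goes in short steps, Python scripts to look and compute and a tool call to move; the robot and the scene stay as the last step left them, time stands still between calls to the robot, and variables do not carry over. Pictures are saved under pics/ and viewed, at most 10 in all, crops included, and the job is handed in when it is done.

Besides the shell and the picture viewer there is one more tool, called after "Request:" by a JSON object that holds its "api" and its "payload". send_rows: Moves the arm, as the interface text tells. Its arguments: {"type":"object","properties":{"rows":{"type":"array","items":{"type":"array"}},"newtons":{"type":"number"}},"required":["rows"]}

```bash
mkdir -p pics; ls; python3 - <<'E'
from station import ctrl
import cv2,numpy as np
print(ctrl.get_obs())
for n in ("scene","top"):
    d=ctrl.get_image(n); np.savez(n+".npz",**d)
    cv2.imwrite(f"pics/{n}0.png",d["frame"][:,:,::-1]); print(n,d["fx"],d["fy"],d["cx"],d["cy"],d["cam_to_world"].round(3).tolist())
E
```

```text
pics
{'t': 0.0, 'q': array([ 1.01601980e+00,  5.33764050e-02,  1.61428628e+00,  5.47443227e-06,
        1.47598848e+00, -1.18991585e-01]), 'dq': array([ 0.00052222,  0.00068584,  0.00170028,  0.00061042,  0.00133053,
       -0.00043552]), 'effort': array([ 5.06423839e-04, -3.93667638e+01, -3.70183110e+01, -1.06988006e-05,
        6.79108649e-03,  5.22571554e-06]), 'tool_pos': array([0.26349272, 0.56606213, 0.2300555 ]), 'tool_rot': array([-6.78977923e-01, -3.06663935e+00,  3.04825915e-03]), 'contact_force': array([0.77257174, 0.43556782, 0.03046268]), 'wrist_torque': array([ 0.01751865, -0.05184619, -0.00787805]), 'grip_force': 0.0, 'opening': 0.08534723944585884}
scene 461.41869109373795 461.41869109373795 254.25078486454774 187.44877661688733 [[-0.576, -0.419, 0.701, -0.072], [-0.817, 0.283, -0.502, 0.497], [0.012, -0.863, -0.506, 0.52], [0.0, 0.0, 0.0, 1.0]]
top 498.1767577866601 498.1767577866601 251.34715589995818 197.22000596460023 [[0.015, -0.975, 0.221, 0.285], [-1.0, -0.015, -0.001, 0.039], [0.004, -0.221, -0.975, 1.334], [0.0, 0.0, 0.0, 1.0]]
```

View pics/scene0.png

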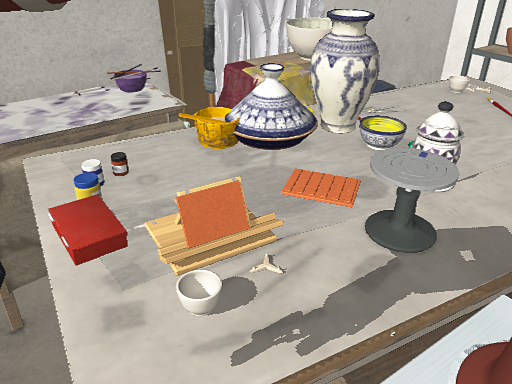

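View pics/top0.png

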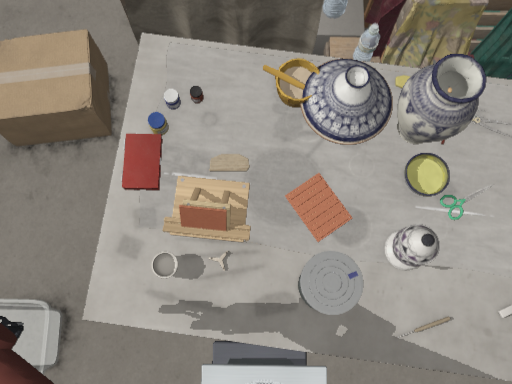

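The scene view shows the easel with the tile at about (212,212), the cup at (200,292), the stilt at (267,264) and a decoy ribbed tile at (321,187). In the top view, the easel's tile is at (204,217), the rib at (230,162), the cup at (165,264) and the stilt at (219,260). Next I measure the tile plane, the ledge and the obstacles.

```bash
cat > h.py <<'E'
import numpy as np,cv2
def pts(d,mask):
    v,u=np.nonzero(mask&(d["range_z"]>0)); z=d["range_z"][v,u]
    p=np.c_[(u-d["cx"])/d["fx"]*z,(v-d["cy"])/d["fy"]*z,z]
    M=d["cam_to_world"]; return p@M[:3,:3].T+M[:3,3],u,v
def orange(f):
    h=cv2.cvtColor(np.ascontiguousarray(f),cv2.COLOR_RGB2HSV); return (h[...,0]<12)&(h[...,1]>140)&(h[...,2]>60)
def box(shape,u0,u1,v0,v1):
    m=np.zeros(shape[:2],bool); m[v0:v1,u0:u1]=1; return m
E
python3 - <<'E'
from h import *
S=dict(np.load("scene.npz"));T=dict(np.load("top.npz"))
for n,d,b in(("scene",S,(165,260,165,255)),("top",T,(172,238,195,236))):
    m=orange(d["frame"])&box(d["frame"].shape,*b)
    m=cv2.morphologyEx(m.astype(np.uint8),cv2.MORPH_OPEN,np.ones((3,3)))>0
    P,u,v=pts(d,cv2.erode(m.astype(np.uint8),np.ones((3,3)))>0)
    c=np.median(P,0); 
    k=np.linalg.norm(P-c,axis=1)<.085; P=P[k]; c=P.mean(0)
    for _ in range(3):
        nrm=np.linalg.svd(P-c,full_matrices=False)[2][2]; k=abs((P-c)@nrm)<.006; P=P[k]; c=P.mean(0)
    nrm*=np.sign(nrm[2])
    # cast mask contour rays onto plane
    M=d["cam_to_world"]; vv,uu=np.nonzero(m)
    r=np.c_[(uu-d["cx"])/d["fx"],(vv-d["cy"])/d["fy"],np.ones(len(uu))]@M[:3,:3].T; o=M[:3,3]
    Q=o+r*(((c-o)@nrm)/(r@nrm))[:,None]
    yb=np.cross([0,0,1],-nrm);yb/=np.linalg.norm(yb); zb=np.cross(-nrm,yb)
    ab=np.c_[(Q-c)@yb,(Q-c)@zb].astype(np.float32)
    (cx,cy),wh,a=cv2.minAreaRect(ab)
    print(n,len(P),"n",nrm.round(3),"lean",np.degrees(np.arcsin(nrm[2])),"yaw",np.degrees(np.arctan2(yb[1],yb[0])),"ctr",(c+cx*yb+cy*zb).round(4),"wh",np.round(wh,4),a)
for n,b in(("cup",(148,180,250,280)),("stilt",(208,232,248,272)),("rib",(208,252,150,174)),("easelall",(160,255,175,243)),("red",(120,165,130,192))):
    P,u,v=pts(T,box(T["frame"].shape,*b)); P=P[P[:,2]>.006]
    print(n,"min",np.percentile(P,1,axis=0).round(3),"max",np.percentile(P,99,axis=0).round(3))
E
```

```text
scene 3003 n [-0.903  0.078  0.422] lean 24.948852381409374 yaw 85.04924879061123 ctr [0.5136 0.164  0.0746] wh [0.1207 0.0896] 0.16537849605083466
  return _methods._mean(a, axis=axis, dtype=dtype,
  ret = um.true_divide(
<stdin>:8: RuntimeWarning: Mean of empty slice.
Traceback (most recent call last):
IndexError: index 2 is out of bounds for axis 0 with size 0
```

The scene fit agrees with what is given: 120.7 x 89.6 mm, a lean of 24.95°, and an origin height of about 30 mm. Next are the obstacle positions.

```bash
cat >> h.py <<'E'
F=np.array([.9963,-.0863,0]); YB=np.array([.0863,.9963,0]); ZB=.4226*F+np.array([0,0,.9063]); XB=.9063*F-np.array([0,0,.4226])
O=np.array([.5136,.164,.0746])+.008*XB-.045*ZB
def tob(p): p=np.asarray(p)-O; return np.stack([p@F,p@YB,p[...,2]+.03],-1)  # easel frame: fwd, left, height over table
E
python3 - <<'E'
from h import *
T=dict(np.load("top.npz")); print("O",O.round(4))
for n,b in(("cup",(148,180,250,280)),("stilt",(208,232,248,272)),("rib",(208,252,150,174)),("easel",(160,255,175,243)),("red",(120,165,130,192)),("jars",(145,206,80,135))):
    P,u,v=pts(T,box(T["frame"].shape,*b)); P=P[P[:,2]>.008]; Q=tob(P)
    print(n,"min",np.percentile(Q,2,axis=0).round(3),"max",np.percentile(Q,98,axis=0).round(3))
from station import ctrl
from scipy.spatial.transform import Rotation as R
o=ctrl.get_obs(); m=R.from_rotvec(o["tool_rot"]).as_matrix(); print(m.round(3), tob(o["tool_pos"]))
print("yaw of tool y",np.degrees(np.arctan2(m[1,1],m[0,1])),"turn to F",np.degrees(np.arctan2(m[1,1],m[0,1])-np.arctan2(F[1],F[0])))
E
```

```text
O [0.5019 0.165  0.0304]
cup min [-0.144  0.054  0.008] max [-0.083  0.115  0.05 ]
stilt min [-0.105 -0.068  0.008] max [-0.063 -0.03   0.014]
rib min [ 0.161 -0.099  0.008] max [0.21  0.003 0.013]
easel min [-0.027 -0.111  0.008] max [0.13  0.089 0.115]
red min [0.085 0.138 0.014] max [0.247 0.237 0.04 ]
jars min [0.246 0.05  0.011] max [0.382 0.177 0.064]
[[-0.907  0.422 -0.001]
 [ 0.422  0.907 -0.002]
 [ 0.    -0.002 -1.   ]] [-0.27207595  0.37901414  0.22973297]
yaw of tool y 65.02890189971949 turn to F 69.97953369503529
```

E-frame: forward, left and height above the table, relative to the easel. Positions match the given sizes: rib height 13 mm, cup 48 mm, tile top 115 mm. I'll slide the tile left. First I turn the tool so that x points left, y points to the board and z points down, with the fingers closed.

Request:
{"api": "send_rows", "payload": {"rows": [[0, [0, 0, 0], 10], [0, [0, 0, 0], 10], [0, [0, 0, 0], 10], [0, [0, 0, 0], 10], [0, [0, 0, 0], 10], [0, [0, 0, 0], 10], [0, [0, 0, 0], 10], [0, [-5, 2.5, 0], 0], [0, [-5, 2.5, 0], 0], [0, [-5, 2.5, 0], 0]], "newtons": 60}}

```text
t: 1.35
tool_pos: [0.3257, 0.409, 0.2307]
tool_rot: [2.315, 2.124, -0.001]
contact_force: [0.2, -0.8, 0.1]
opening: -0.0
grip_force: 0.0
```

Request:
{"api": "send_rows", "payload": {"rows": [[0, [-5, 2.5, 0], 0], [0, [-5, 2.5, 0], 0], [0, [-5, 2.5, 0], 0], [0, [-5, 2.5, 0], 0], [0, [-5, 2.5, 0], 0], [0, [-4.5, 2.5, 0], 0], [0, [-2.5, 1.5, 0], 0], [0, [0, 0, 2], 0], [0, [0, 0, 0], 0], [0, [0, 0, 0], 0]]}}

```text
t: 2.6
tool_pos: [0.4615, 0.0786, 0.2106]
tool_rot: [-2.313, -2.124, 0.001]
contact_force: [0.1, 0.4, -0.1]
opening: 0.0002
grip_force: 0.0
```

```bash
cat >> h.py <<'E'
def st(c):
    from scipy.spatial.transform import Rotation as R
    o=c.get_obs(); m=R.from_rotvec(o["tool_rot"]).as_matrix()
    print("t %.2f"%o["t"],"E mm",(tob(o["tool_pos"])*1000).round(1),"yawerr %.2f"%np.degrees(np.arctan2(m[:,1]@YB,m[:,1]@F)),"open %.1f grip %.0f"%(o["opening"]*1000,o["grip_force"]),"force fwd/left/up",np.round([o["contact_force"]@F,o["contact_force"]@YB,o["contact_force"][2]],1),"q",o["q"].round(2))
E
python3 -c "
from h import *
from station import ctrl
st(ctrl)"
```

```text
t 2.60 E mm [-32.8 -89.6 210.2] yawerr 0.08 open 0.2 grip 0 force fwd/left/up [ 0.1  0.4 -0.1] q [ 0.01 -0.32  1.99  0.    1.48  0.09]
```

Request:
{"api": "send_rows", "payload": {"rows": [[0, [0.5, 2.8, 3], 0], [0, [0, 0, 4], 0], [0, [0, 0, 4], 0], [0, [0, 0, 3], 0], [0, [0, 0, 1.5], 0], [0, [0, 0, 0], 0], [0, [0, 0, 0], 0]]}}

```text
t: 3.48
tool_pos: [0.4918, 0.0804, 0.058]
tool_rot: [2.314, 2.122, 0.003]
contact_force: [0.6, 0.4, 0.0]
opening: -0.0
grip_force: 0.0
```

```bash
python3 -c "
from h import *
from station import ctrl
st(ctrl)
d=ctrl.get_image('scene'); f=d['frame'][140:290,130:330,::-1]
w=ctrl.get_image('wrist')['frame'][:,:,::-1]
a=cv2.resize(f,(533,400)); cv2.imwrite('pics/a1.png',a)
"
```

```text
t 3.48 E mm [ -2.7 -85.2  57.6] yawerr 0.01 open -0.0 grip 0 force fwd/left/up [0.5 0.4 0. ] q [ 0.01 -0.08  2.05  0.    1.17  0.1 ]
```

View pics/a1.png

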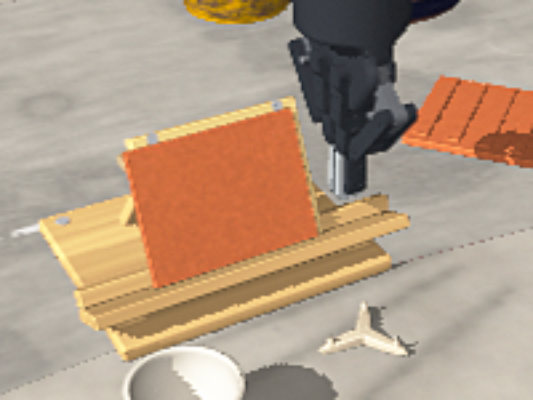

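The closed fingertips, at (345,180), stand beside the tile's right edge at (318,235), just above the kerb. Now I push left slowly.

Request:
{"api": "send_rows", "payload": {"rows": [[0, [0.5, -0.1, 0], 0], [0, [0.5, 0, 0], 0], [0, [0.3, 0, 0], 0], [0, [0.3, 0, 0], 0], [0, [0.3, 0, 0], 0], [0, [0.3, 0, 0], 0], [0, [0, 0, 0], 0]]}}

```text
t: 4.45
tool_pos: [0.4915, 0.1025, 0.0563]
tool_rot: [-2.315, -2.123, -0.001]
contact_force: [0.3, -0.9, 0.1]
opening: -0.0004
grip_force: 0.0
```

```bash
cat >> h.py <<'E'
def tile(d,b):
    m=orange(d["frame"])&box(d["frame"].shape,*b); P,u,v=pts(d,m)
    e=P-O; k=(abs(e@XB)<.03)&(e@ZB<.14)&(abs(e@YB)<.16); e=e[k]
    A=np.c_[e@YB,e@ZB,np.ones(len(e))]; x=e@XB
    for _ in range(3): s=np.linalg.lstsq(A,x,rcond=None)[0]; g=abs(A@s-x)<.004; A=A[g];x=x[g]
    (c,cz),wh,a=cv2.minAreaRect(A[:,:2].astype(np.float32))
    print("tile y %.1f z %.1f"%(c*1e3,cz*1e3),"wh",np.round(wh,3),"ang %.1f"%a,"outer face x %.1f tilt %s n %d"%((A@s).mean()*1e3,s[:2].round(3),len(x)))
E
python3 -c "
from h import *
from station import ctrl
st(ctrl); tile(ctrl.get_image('scene'),(120,300,140,290))
"
```

```text
t 4.45 E mm [ -4.9 -63.2  55.8] yawerr -0.00 open -0.4 grip 0 force fwd/left/up [ 0.4 -0.9  0.1] q [ 0.06 -0.06  2.04  0.    1.17  0.14]
tile y 8.7 z 44.6 wh [0.12 0.09] ang 0.0 outer face x -8.0 tilt [ 0.    -0.001] n 3311
```

The push works: the tile is at 8.7 mm and flat. Next I push another 34 mm.

Request:
{"api": "send_rows", "payload": {"rows": [[0, [0.4, 0, 0], 0], [0, [0.4, 0, 0], 0], [0, [0.4, 0, 0], 0], [0, [0.4, 0, 0], 0], [0, [0.4, 0, 0], 0], [0, [0.4, 0, 0], 0], [0, [0.4, 0, 0], 0], [0, [0.3, 0, 0], 0], [0, [0.3, 0, 0], 0], [0, [0, 0, 0], 0]]}}

```text
t: 5.75
tool_pos: [0.4943, 0.1363, 0.0562]
tool_rot: [-2.315, -2.123, -0.0]
contact_force: [0.0, 1.0, 0.1]
opening: 0.0001
grip_force: 0.0
```

```bash
python3 -c "
from h import *
from station import ctrl
st(ctrl); tile(ctrl.get_image('scene'),(100,300,140,290))
"
```

```text
t 5.75 E mm [ -5.1 -29.3  55.8] yawerr -0.00 open 0.1 grip 0 force fwd/left/up [-0.1  1.   0.1] q [ 0.12 -0.04  2.01  0.    1.17  0.21]
tile y 42.7 z 44.8 wh [0.09 0.12] ang 89.9 outer face x -8.0 tilt [-0.     0.001] n 3507
```

The tile is at 42.7 mm, standing and flat. Now I retract, go over the overhang (l = 83) and straddle the tile with the gripper open.

Request:
{"api": "send_rows", "payload": {"rows": [[0, [-1, 0, 0], 0], [0, [0, 0, -4], 0], [0, [0, 0, -5], 0], [0, [0, 0, -5], 0], [8.5, [4, 1, 0], 0], [8.5, [4, 1, 0], 0], [8.5, [4.2, 0.9, 0], 0], [8.5, [0, 0, 0], 0], [8.5, [0, 0, 0], 0], [8.5, [0, 0, 0], 0]]}}

```text
t: 7.05
tool_pos: [0.5328, 0.2439, 0.1962]
tool_rot: [2.317, 2.122, -0.001]
contact_force: [0.8, -0.1, 0.2]
opening: 0.0849
grip_force: 0.0
```

Request:
{"api": "send_rows", "payload": {"rows": [[8.5, [0, 0, 3], 0], [8.5, [0, 0, 3], 0], [8.5, [0, 0, 3], 0], [8.5, [0, 0, 2.5], 0], [8.5, [0, 0, 1.1], 0], [8.5, [0, 0, 0], 0], [8.5, [0, 0, 0], 0]]}}

```text
t: 7.92
tool_pos: [0.534, 0.2451, 0.0718]
tool_rot: [2.315, 2.122, 0.003]
contact_force: [-0.1, -0.6, 0.1]
opening: 0.0853
grip_force: 0.0
```

```bash
python3 -c "
from h import *
from station import ctrl
st(ctrl); d=ctrl.get_image('scene'); tile(d,(100,300,140,290))
cv2.imwrite('pics/a2.png',cv2.resize(d['frame'][100:290,100:330,::-1],(690,570)))
"
```

```text
t 7.92 E mm [25.1 82.6 71.4] yawerr -0.04 open 85.3 grip 0 force fwd/left/up [-0.  -0.6  0.1] q [ 0.3   0.11  1.83 -0.    1.2   0.39]
tile y 43.0 z 44.9 wh [0.12 0.09] ang 0.2 outer face x -8.0 tilt [ 0.001 -0.   ] n 2835
```

View pics/a2.png

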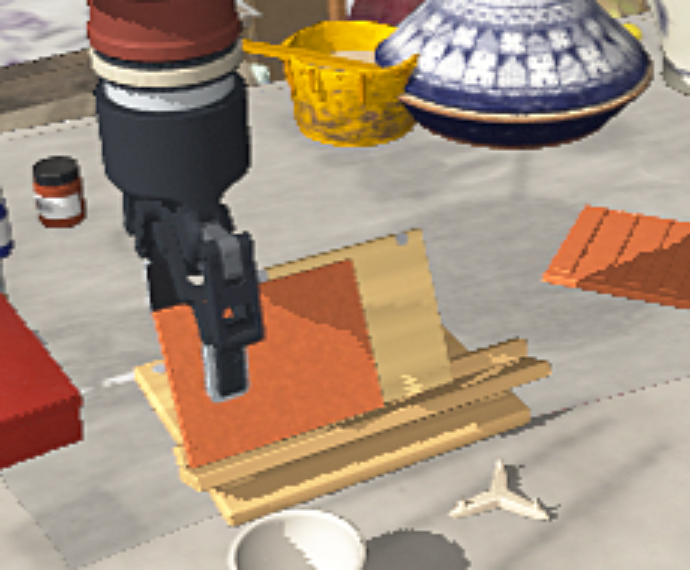

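The gripper straddles the overhang: front finger at (225,375), rear finger behind the tile. Now I part-close, draw the tile upright with the rear finger, then grip.

Request:
{"api": "send_rows", "payload": {"rows": [[5, [0, 0, 0], 0], [5, [0, 0, 0], 0], [5, [0, 0, 0], 0], [4.5, [0, -0.5, 0], 0], [4.2, [0, -0.5, 0], 0], [4, [0, -0.5, 0], 0], [3.7, [0, -0.5, 0], 0], [3.4, [0, -0.4, 0], 0], [3, [0, -0.4, 0], 0], [3, [0, 0, 0], 0]], "newtons": 40}}

```text
t: 9.22
tool_pos: [0.5047, 0.2475, 0.0702]
tool_rot: [-2.315, -2.123, 0.0]
contact_force: [0.1, -0.8, -0.6]
opening: 0.0298
grip_force: 0.0
```

```bash
python3 -c "
from h import *
from station import ctrl
st(ctrl); d=ctrl.get_image('scene'); tile(d,(100,300,140,290))
"
```

```text
t 9.22 E mm [-4.3 82.4 69.7] yawerr -0.01 open 29.8 grip 0 force fwd/left/up [ 0.2 -0.8 -0.6] q [0.32 0.06 1.89 0.   1.19 0.41]
tile y 42.9 z 37.2 wh [0.074 0.12 ] ang 90.0 outer face x -18.3 tilt [ 0.001 -0.32 ] n 1963
```

The tile is about 7° from upright, with no twist. Closing.

Request:
{"api": "send_rows", "payload": {"rows": [[2, [0, 0, 0], 0], [1.5, [0, 0, 0], 0], [1, [0, 0, 0], 0], [0, [0, 0, 0], 0], [0, [0, 0, 0], 0], [0, [0, 0, 0], 0], [0, [0, 0, 0], 0]], "newtons": 60}}

```text
t: 10.15
tool_pos: [0.5054, 0.2475, 0.0704]
tool_rot: [2.315, 2.123, 0.001]
contact_force: [1.8, -0.3, -0.1]
opening: 0.0073
grip_force: 59.0
```

```bash
python3 -c "
from h import *
from station import ctrl
st(ctrl); d=ctrl.get_image('scene'); tile(d,(100,300,140,290))
cv2.imwrite('pics/a3.png',cv2.resize(d['frame'][100:290,100:330,::-1],(690,570)))
"
```

```text
t 10.15 E mm [-3.6 82.4 70. ] yawerr -0.01 open 7.3 grip 59 force fwd/left/up [ 1.8 -0.1 -0.1] q [ 0.32  0.06  1.89 -0.    1.19  0.41]
tile y 43.1 z 26.4 wh [0.119 0.052] ang 0.3 outer face x -18.6 tilt [-0.003 -0.462] n 1488
```

View pics/a3.png

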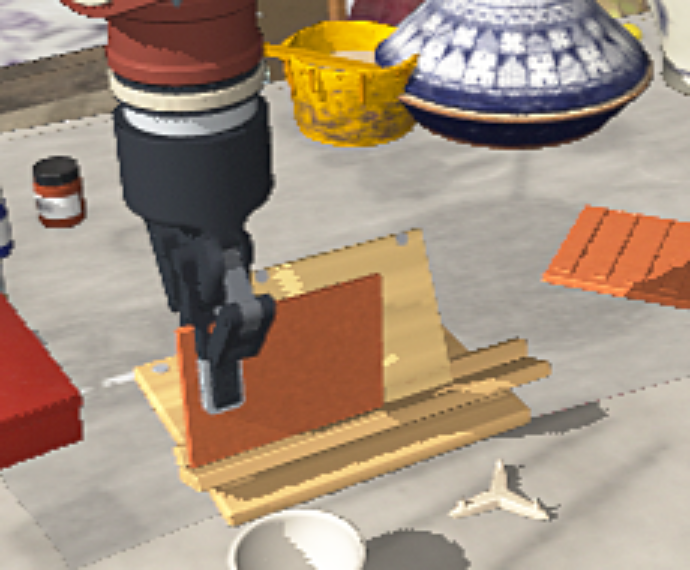

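The tile is gripped, upright, at 7.3 mm opening. Lifting and turning it half round.

Request:
{"api": "send_rows", "payload": {"rows": [[0, [0, 0, -0.5], 0], [0, [0, 0, -1], 0], [0, [0, 0, -2], 0], [0, [0, 0, -3], 0], [0, [0, 0, -3], 0], [0, [0, 0, -3], 0], [0, [0, 0, -1.5], 0], [0, [0, 0, 0], -3], [0, [0, 0, 0], -7]]}}

```text
t: 11.32
tool_pos: [0.5049, 0.2474, 0.2107]
tool_rot: [-2.118, -2.321, -0.0]
contact_force: [-0.9, -0.1, -1.4]
opening: 0.0073
grip_force: 58.8
```

Request:
{"api": "send_rows", "payload": {"rows": [[0, [0, 0, 0], -9], [0, [0, 0, 0], -9], [0, [0, 0, 0], -9], [0, [0, 0, 0], -9], [0, [0, 0, 0], -9], [0, [0, 0, 0], -9], [0, [0, 0, 0], -9], [0, [0, 0, 0], -9], [0, [0, 0, 0], -9], [0, [0, 0, 0], -9]]}}

```text
t: 12.58
tool_pos: [0.5046, 0.2473, 0.2101]
tool_rot: [0.146, -3.137, 0.001]
contact_force: [0.6, -0.4, -1.0]
opening: 0.0074
grip_force: 58.8
```

Request:
{"api": "send_rows", "payload": {"rows": [[0, [0, 0, 0], -9], [0, [0, 0, 0], -9], [0, [0, 0, 0], -9], [0, [0, 0, 0], -9], [0, [0, 0, 0], -9], [0, [0, 0, 0], -9], [0, [0, 0, 0], -9], [0, [0, 0, 0], -9], [0, [0, 0, 0], -8], [0, [0, 0, 0], 0]]}}

```text
t: 13.82
tool_pos: [0.5048, 0.2473, 0.2102]
tool_rot: [2.121, -2.317, -0.0]
contact_force: [-0.7, 0.2, -1.0]
opening: 0.0073
grip_force: 58.8
```

```bash
python3 -c "
from h import *
from station import ctrl
st(ctrl)
"
```

```text
t 13.82 E mm [ -4.2  82.3 209.8] yawerr 179.89 open 7.3 grip 59 force fwd/left/up [-0.7  0.1 -1. ] q [ 0.32 -0.08  1.78 -0.    1.44 -2.73]
```

Request:
{"api": "send_rows", "payload": {"rows": [[0, [1, 0, 0], 0], [0, [2, 0, 0], 0], [0, [3, 0, 0], 0], [0, [3, 0, 0], 0], [0, [3, 0, 0], 0], [0, [2.5, 0, 0], 0], [0, [1.5, 0, 0], 0], [0, [0.4, 0, 0], 0], [0, [0, 0, 0], 0]]}}

```text
t: 14.95
tool_pos: [0.4909, 0.0841, 0.2104]
tool_rot: [-2.122, 2.316, 0.0]
contact_force: [0.3, -0.4, -1.2]
opening: 0.0072
grip_force: 58.9
```

Request:
{"api": "send_rows", "payload": {"rows": [[0, [0, 0, 2], 0], [0, [0, 0, 3], 0], [0, [0, 0, 3], 0], [0, [0, 0, 2], 0], [0, [0, 0, 1.5], 0], [0, [0, 0, 0.5], 0], [0, [0, 0, 0], 0], [0, [0, 0, 0], 0]]}}

```text
t: 15.95
tool_pos: [0.4917, 0.0841, 0.0913]
tool_rot: [-2.122, 2.315, -0.002]
contact_force: [-0.7, 0.7, -1.2]
opening: 0.0074
grip_force: 58.9
```

```bash
python3 -c "
from h import *
from station import ctrl
st(ctrl); d=ctrl.get_image('scene')
cv2.imwrite('pics/a4.png',cv2.resize(d['frame'][100:290,120:350,::-1],(690,570)))
d['frame']=d['frame'].copy();m=orange(d['frame'])&box(d['frame'].shape,150,286,140,290);P,u,v=pts(d,m);Q=tob(P);k=(abs(Q[:,0])<.05)&(Q[:,1]>-.2)&(Q[:,1]<.1)
Q=Q[k];(c,w,a)=cv2.minAreaRect(Q[:,1:].astype(np.float32));print(c,w,a,np.median(Q,0)); A=np.c_[Q[:,1:],np.ones(len(Q))];print(np.linalg.lstsq(A,Q[:,0],rcond=None)[0])
"
```

```text
t 15.95 E mm [ -3.2 -81.5  90.9] yawerr 179.98 open 7.4 grip 59 force fwd/left/up [-0.7  0.6 -1.2] q [ 0.02 -0.12  2.03  0.    1.23 -3.03]
(-0.041245412081480026, 0.09914888441562653) (0.11942382901906967, 0.09074170887470245) 0.18796204030513763 [-0.00579368 -0.02807847  0.09947153]
[ 0.00344873  0.00344098 -0.00608128]
```

View pics/a4.png

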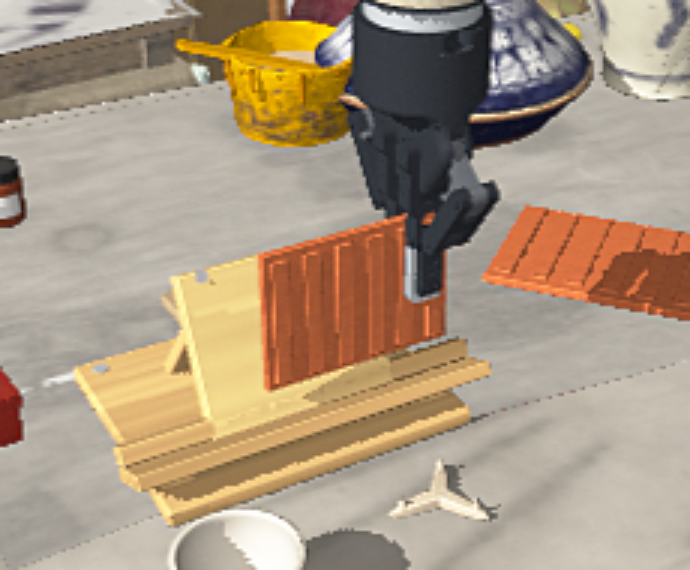

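The ribs face outward. The tile is vertical and level, about 20 mm above the ledge, with its centre at -41 mm. Lowering.

Request:
{"api": "send_rows", "payload": {"rows": [[0, [0, 0.1, 0.8], 0], [0, [0, 0, 0.6], 0], [0, [0, 0, 0.3], 0], [0, [0, 0, 0.2], 0], [0, [0, 0, 0], 0], [0, [0, 0, 0.1], 0], [0, [0, 0, 0], 0]]}}

```text
t: 16.88
tool_pos: [0.4904, 0.0842, 0.0709]
tool_rot: [-2.122, 2.315, -0.001]
contact_force: [-0.6, -0.0, -0.3]
opening: 0.0072
grip_force: 59.4
```

```bash
python3 -c "
from h import *
from station import ctrl
st(ctrl)
"
```

```text
t 16.88 E mm [ -4.5 -81.5  70.4] yawerr 179.98 open 7.2 grip 59 force fwd/left/up [-0.6 -0.1 -0.3] q [ 0.02 -0.1   2.04  0.    1.2  -3.03]
```

Just touching. Now the reverse of the pick: open stepwise and let the tile lean back on the rear finger until it rests on the board.

Request:
{"api": "send_rows", "payload": {"rows": [[1.2, [0, 0, 0], 0], [1.6, [0, 0, 0], 0], [2.2, [0, 0, 0], 0], [3, [0, 0, 0], 0], [3, [0, 0, 0], 0], [3.4, [0, -0.4, 0], 0], [3.7, [0, -0.4, 0], 0], [4, [0, -0.5, 0], 0], [4.2, [0, -0.5, 0], 0], [4.5, [0, -0.5, 0], 0]]}}

```text
t: 18.12
tool_pos: [0.5134, 0.0821, 0.0703]
tool_rot: [-2.123, 2.316, -0.0]
contact_force: [0.4, 0.2, 0.4]
opening: 0.045
grip_force: 0.0
```

Request:
{"api": "send_rows", "payload": {"rows": [[5, [0, -0.4, 0], 0], [5.5, [0, -0.2, 0], 0], [7, [0, 0, 0], 0], [7, [0, 0, 0], 0], [7, [0, 0, 0], 0]]}}

```text
t: 18.75
tool_pos: [0.5187, 0.0817, 0.0703]
tool_rot: [2.123, -2.316, -0.0]
contact_force: [0.3, 0.1, 0.0]
opening: 0.0699
grip_force: 0.0
```

```bash
python3 -c "
from h import *
from station import ctrl
st(ctrl); d=ctrl.get_image('scene'); tile(d,(150,287,140,290))
cv2.imwrite('pics/a5.png',cv2.resize(d['frame'][100:290,120:350,::-1],(690,570)))
"
```

```text
t 18.75 E mm [ 23.9 -81.6  69.8] yawerr 179.98 open 69.9 grip 0 force fwd/left/up [0.3 0.1 0. ] q [ 0.01 -0.03  1.98  0.    1.19 -3.04]
tile y -42.0 z 44.8 wh [0.09 0.12] ang 90.0 outer face x -6.9 tilt [-0.001  0.003] n 2776
```

View pics/a5.png

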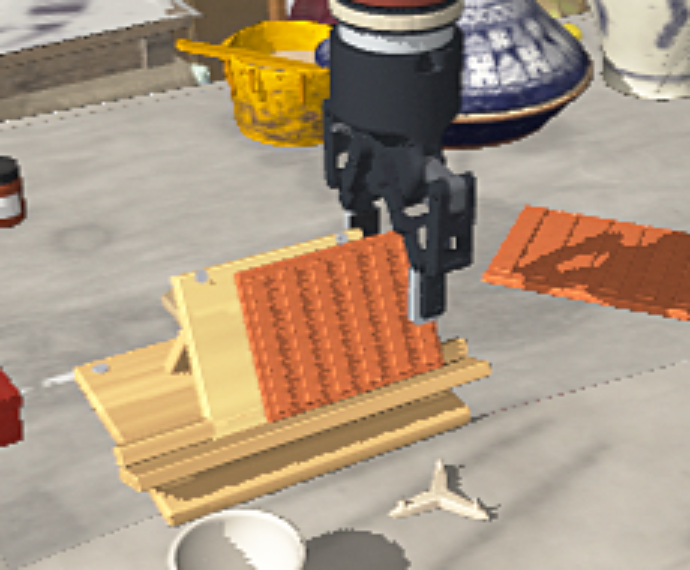

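The tile rests flat at y = -42, ribs outward. I withdraw upward, turn the wrist back because joint 6 is near its limit, and close the fingers for the push.

Request:
{"api": "send_rows", "payload": {"rows": [[7, [0, 0, -2], 0], [7, [0, 0, -4], 0], [7, [0, 0, -4], 0], [7, [0, 0, -3], 0], [0, [0, 0, 0], 5], [0, [0, 0, 0], 10], [0, [0, 0, 0], 10], [0, [0, 0, 0], 10], [0, [0, 0, 0], 10], [0, [0, 0, 0], 10]]}}

```text
t: 20.05
tool_pos: [0.5186, 0.0817, 0.2002]
tool_rot: [0.805, -3.037, -0.0]
contact_force: [0.1, 0.5, -0.2]
opening: -0.0004
grip_force: 0.0
```

Request:
{"api": "send_rows", "payload": {"rows": [[0, [0, 0, 0], 10], [0, [0, 0, 0], 10], [0, [0, 0, 0], 10], [0, [0, 0, 0], 10], [0, [0, 0, 0], 10], [0, [0, 0, 0], 10], [0, [0, 0, 0], 10], [0, [0, 0, 0], 10], [0, [0, 0, 0], 10], [0, [0, 0, 0], 10]]}}

```text
t: 21.3
tool_pos: [0.5186, 0.0817, 0.2002]
tool_rot: [-1.808, -2.569, 0.0]
contact_force: [-1.1, 0.8, -0.6]
opening: 0.0001
grip_force: 0.0
```

Request:
{"api": "send_rows", "payload": {"rows": [[0, [0, 0, 0], 10], [0, [0, 0, 0], 10], [0, [0, 0, 0], 5], [0, [0, 0, 0], 0], [0, [-2.5, -1.5, 0], 0], [0, [-2, -1.3, 0], 0], [0, [0, 0, 0], 0], [0, [0, 0, 0], 0]]}}

```text
t: 22.3
tool_pos: [0.4873, 0.0396, 0.2005]
tool_rot: [2.315, 2.124, 0.001]
contact_force: [0.2, 0.5, -0.2]
opening: -0.0
grip_force: 0.0
```

```bash
python3 -c "
from h import *
from station import ctrl
st(ctrl); d=ctrl.get_image('scene'); tile(d,(150,287,140,290))
"
```

```text
t 22.30 E mm [  -3.7 -126.2  200. ] yawerr 0.02 open -0.0 grip 0 force fwd/left/up [ 0.2  0.5 -0.2] q [-0.07 -0.26  1.96  0.    1.45  0.01]
tile y -41.4 z 44.8 wh [0.09 0.12] ang 89.8 outer face x -7.0 tilt [0.003 0.   ] n 2975
```

Request:
{"api": "send_rows", "payload": {"rows": [[0, [0, 0, 4], 0], [0, [0, 0, 5], 0], [0, [0, 0, 3.5], 0], [0, [0, 0, 1.9], 0], [0, [0, 0, 0], 0], [0, [0.5, 0, 0], 0], [0, [0.5, 0, 0], 0], [0, [0.4, 0, 0], 0], [0, [0.4, 0, 0], 0], [0, [0.4, 0, 0], 0]]}}

```text
t: 23.6
tool_pos: [0.4893, 0.0612, 0.0568]
tool_rot: [2.315, 2.122, 0.001]
contact_force: [0.4, -2.6, -0.4]
opening: -0.0
grip_force: 0.0
```

Request:
{"api": "send_rows", "payload": {"rows": [[0, [0.4, 0, 0], 0], [0, [0.4, 0, 0], 0], [0, [0.4, 0, 0], 0], [0, [0.4, 0, 0], 0], [0, [0.4, 0, 0], 0], [0, [0.4, 0, 0], 0], [0, [0.4, 0, 0], 0], [0, [0.3, 0, 0], 0], [0, [0.1, 0, 0], 0], [0, [0, 0, 0], 0]]}}

```text
t: 24.85
tool_pos: [0.4914, 0.0933, 0.0561]
tool_rot: [-2.315, -2.123, 0.0]
contact_force: [0.1, -0.1, 0.2]
opening: 0.0002
grip_force: 0.0
```

```bash
python3 -c "
from h import *
from station import ctrl
st(ctrl); d=ctrl.get_image('scene'); tile(d,(150,287,140,290))
"
```

```text
t 24.85 E mm [ -4.3 -72.3  55.7] yawerr -0.01 open 0.2 grip 0 force fwd/left/up [ 0.1 -0.1  0.2] q [ 0.04 -0.07  2.04  0.    1.17  0.12]
tile y -0.1 z 44.8 wh [0.12 0.09] ang 0.1 outer face x -6.8 tilt [0.    0.001] n 3168
```

The tile is at y = -0.1. I retreat, then check centring against the board itself.

Request:
{"api": "send_rows", "payload": {"rows": [[0, [-1, 0, 0], 0], [0, [-1, -0.5, 0], 0], [0, [0, 0, -4], 0], [0, [0, 0, -5], 0], [0, [-4, -3, -5], 0], [0, [-4, -3, 0], 0], [0, [0, 0, 0], 0], [0, [0, 0, 0], 0]]}}

```text
t: 25.9
tool_pos: [0.4219, 0.0031, 0.1903]
tool_rot: [-2.317, -2.122, -0.001]
contact_force: [-1.1, -0.2, 0.2]
opening: 0.0001
grip_force: 0.0
```

```bash
python3 -c "
from h import *
from station import ctrl
st(ctrl); d=ctrl.get_image('scene'); tile(d,(150,287,140,290))
P,u,v=pts(d,box(d['frame'].shape,120,300,140,270)&~orange(d['frame'])); e=P-O; e=np.c_[e@XB,e@YB,e@ZB]
k=(abs(e[:,0])<.004)&(e[:,2]>.0915)&(e[:,2]<.1); print('board top strip y',e[k,1].min(),e[k,1].max(),k.sum())
k=(e[:,0]>-.022)&(e[:,0]<-.01)&(abs(e[:,2])<.004); print('ledge y',e[k,1].min(),e[k,1].max(),k.sum())
cv2.imwrite('pics/a6.png',cv2.resize(d['frame'][140:320,120:350,::-1],(690,540)))
"
```

```text
t 25.90 E mm [ -65.7 -168.2  189.8] yawerr -0.08 open 0.1 grip 0 force fwd/left/up [-1.1 -0.3  0.2] q [-0.17 -0.44  2.11  0.    1.48 -0.08]
tile y -0.1 z 44.6 wh [0.09 0.12] ang 89.9 outer face x -6.8 tilt [0.002 0.   ] n 3167
board top strip y -0.06808200762107557 0.0511886546284409 167
ledge y -0.12288604378969618 0.1057788545139541 248
```

View pics/a6.png

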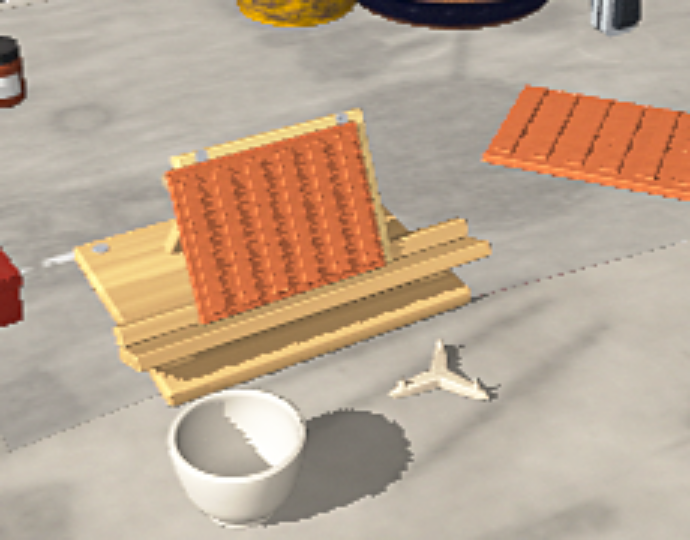

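The image shows the tile shifted left on the board. The board spans -68..51 mm and the ledge -123..106 mm in my frame, so the true middle is at -8.5 and the tile stands 8.4 mm off. I'll nudge it back from the left side.

Request:
{"api": "send_rows", "payload": {"rows": [[0, [4, 1.2, 0], 0], [0, [5, 1, 0], 0], [0, [5, 1, 0], 0], [0, [5, 1, 0], 0], [0, [4.3, 1, 0], 0], [0, [3, 1, 0], 0], [0, [0, 0, 4], 0], [0, [0, 0, 5], 0], [0, [0, 0, 3], 0], [0, [0, 0, 1.4], 0]]}}

```text
t: 27.2
tool_pos: [0.5049, 0.2603, 0.0532]
tool_rot: [-2.313, -2.123, 0.007]
contact_force: [0.6, 0.1, 0.2]
opening: -0.0
grip_force: 0.0
```

Request:
{"api": "send_rows", "payload": {"rows": [[0, [0, 0, 0], 0], [0, [-0.5, 0, 0], 0], [0, [-0.6, 0, 0], 0], [0, [-0.5, 0, 0], 0], [0, [-0.4, 0, 0], 0], [0, [-0.4, 0, 0], 0], [0, [-0.4, 0, 0], 0], [0, [-0.2, 0, 0], 0], [0, [0, 0, 0], 0]]}}

```text
t: 28.32
tool_pos: [0.5042, 0.2301, 0.0566]
tool_rot: [2.315, 2.123, 0.0]
contact_force: [0.3, -0.1, 0.1]
opening: 0.0001
grip_force: 0.0
```

```bash
python3 -c "
from h import *
from station import ctrl
st(ctrl); d=ctrl.get_image('scene'); tile(d,(150,287,140,290))
"
```

```text
t 28.32 E mm [-3.3 65.  56.2] yawerr -0.02 open 0.1 grip 0 force fwd/left/up [ 0.3 -0.1  0.1] q [ 0.29  0.06  1.91 -0.    1.17  0.38]
tile y -7.0 z 44.8 wh [0.089 0.12 ] ang 89.9 outer face x -6.9 tilt [ 0.    -0.001] n 2634
```

The tile is at -7.0, which is 1.5 mm from the true middle. Retreating, then a last check and hand-in.

Request:
{"api": "send_rows", "payload": {"rows": [[0, [1, 0, 0], 0], [0, [1, -0.3, 0], 0], [0, [0, 0, -4], 0], [0, [0, 0, -5], 0], [0, [2, 0, -5], 0], [0, [0, 0, 0], 0], [0, [0, 0, 0], 0], [0, [0, 0, 0], 0]]}}

```text
t: 29.38
tool_pos: [0.5033, 0.2698, 0.1941]
tool_rot: [-2.315, -2.122, 0.006]
contact_force: [1.1, 0.1, -0.1]
opening: 0.0002
grip_force: 0.0
```

```bash
python3 -c "
from h import *
from station import ctrl
st(ctrl); d=ctrl.get_image('scene'); tile(d,(150,287,140,290))
P,u,v=pts(d,box(d['frame'].shape,120,300,140,270)&~orange(d['frame'])); e=P-O; e=np.c_[e@XB,e@YB,e@ZB]
k=(abs(e[:,0])<.004)&(e[:,2]>.0915)&(e[:,2]<.1); print('board y',e[k,1].min(),e[k,1].max())
print(ctrl.finish_job())
"
```

```text
t 29.38 E mm [ -7.6 104.5 193.7] yawerr -0.02 open 0.2 grip 0 force fwd/left/up [ 1.1  0.2 -0.1] q [ 0.36 -0.05  1.78 -0.    1.42  0.45]
tile y -6.9 z 44.7 wh [0.12 0.09] ang 0.1 outer face x -6.8 tilt [0.002 0.002] n 3145
board y -0.06929838825879474 0.05071280559944551
the job is handed in; nothing more can be done
None
```

The job is handed in at about 29 s: the tile stands ribbed side out, flat against the backboard and level on the ledge, about 2 mm off centre, with nothing dropped and no obstacle touched as far as the camera showed.

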